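Make up two glazing kits in the pottery studio

ROBOT

A 6-joint arm with a two-finger parallel gripper is mounted at the origin on the work surface. World frame = base frame: x ahead of the robot, y to its left, z up, the work surface at z = 0. Lengths are in m, angles in rad, forces in N, time in s.
With the tool pointing down it reaches from about 0.425 to 0.925 m from the base axis. Payload 12.5 kg.
Tool frame: the origin (TCP) lies at the very end of the fingers, on their centre line; the grasp point (between the pads) lies 19 mm behind it; z points along the fingers, y is the line along which they close (so a half turn about z gives the same grasp; the last joint's range is limited). The gripper opens to 85 mm and grips with 20 to 120 N. Pads are 22 mm wide; open, the fingers measure 114 mm over their backs; the gripper's body (76 mm by 85 mm) begins 54 mm behind the grasp point. The pads swing forward as they close: fully open they stand 13 mm farther back than shut.
Start: joints at [1.094, 0.491, 1.559, -0, 1.092, -0.106], TCP at [0.226, 0.583, 0.231] pointing down, gripper open.
Joint ranges: [-3.1, 3.1], [-0.84, 2.19], [0.05, 2.79], [-1.13, 4.28], [0.06, 2.93], [-2.69, 2.69]. Speed limits (rad/s): [2.22, 2.22, 2.79, 3.14, 3.14, 3.14].

INTERFACE

Orientations are given as [roll, pitch, yaw] about the fixed x, y, z axes, in that order (R = Rz(yaw) Ry(pitch) Rx(roll)).
In Python, from bench import r gives the robot as it stands.
- The arm moves only by the tool carry_out, never from a script. Its argument "targets" is one flat list of numbers, 5 for each row, row after row: the opening, from 0 (shut) to 1 (fully open), then the shift along the tool's x, y, z in m, then the turn about the tool's z in rad. In form: [fingers, dx, dy, dz, roll, fingers, dx, dy, dz, roll, ...]. A call has 1 to 5 rows; each row shifts and turns the commanded pose from where the row before left it, along the tool's axes as they then stand; what a row does not reach is not made up. A row lasts 1/8 s, in which the tool goes at most 62.5 mm and 10.7 degrees, less where a joint would pass 70% of its speed; a pose out of reach is approached as far as the arm can. A call is refused whole if a number of a shift passes 0.0625 or a number of a turn 0.188, either way. A call with a gripper value outside its range is refused whole. The fingers move at their own pace and stop on an object; the grip force is fixed at half the most. Time passes only in rows, so rows that do not move let the fingers close. It gives the time, the measured TCP pose, the force, the opening and the grip force at its end, in the units of the state.
- r.sense(): the state, without advancing time (a new reading comes with each control period).
- r.grab_frame(name): name is "scene" or "side" or "wrist"; returns a dict with "image" (384x512x3 uint8, red, green, blue), "fx", "fy", "cx", "cy" (pixels), "origin" and "attitude" of the camera in the world; the wrist camera has in their place "mount" (4x4, takes a point from camera to tool coordinates, whose origin is the TCP and whose axes are the flange's). Camera axes: x right, y down, z forward; pixel columns grow to the right and rows downward; lengths in m; the calibration is good to about 2 mm. A picture is of the moment at which its call begins: read the wrist's pose just before it. There is no depth.
- r.finish_job(): hands the job in; it is judged then, once.
The state is a dict: "time": time; "joint_positions": joint angles; "joint_vel": joint speeds; "effort": joint torques, N m; "tool_pos": TCP position; "orientation": TCP orientation; "contact_force": force on the tool from outside, world axes, zero at the start; "moment": the same for the moment, N m; "grip_width": finger opening in m; "grasp_force": force on a finger pad.
Only numpy, scipy, OpenCV 4.12 (cv2) and the standard library are available. Lean on these libraries where they do the work, as an engineer would, in place of code of your own. Each camera call takes 0.05 s, during which the arm holds its last target. There are 200 camera calls.

TASK

Make up the two glazing kits for the pottery class: the blue tray gets the pink bottle and the white beaker; the white tray gets the green bottle, the yellow jar and the terracotta vase. Set each one down gently, never dropping it, so that it stands upright on the floor of its tray. Leave the blue bottle, the green jar and the plaster mould standing where they are.

Things in the scene. Friction and masses are not known exactly. Their poses are not given: they have to be found in the camera images.
- blue_tray: Shallow open blue plastic tray, 240 mm (its x axis) by 140 mm (its y axis), walls 4 mm thick and 15 mm high, flat floor 4 mm thick. It is fixed to the table. Origin: centre of its underside, on the table; its long axis lies roughly along world x.
- white_tray: Shallow open white plastic tray, 240 mm (its x axis) by 140 mm (its y axis), walls 4 mm thick and 15 mm high, flat floor 4 mm thick. It is fixed to the table. Origin: centre of its underside, on the table; its long axis lies roughly along world x.
- pink_bottle: Round squeeze bottle, pink body and shoulder with a pale paper band, white cap; body 42 mm diameter and straight-sided up to z = 84 mm, shoulder narrowing to 20 mm at 96 mm, cap 16 mm diameter up to 110 mm. About 0.12 kg, stands upright. Origin: centre of its underside; z is its upright axis.
- green_bottle: Round squeeze bottle, green body and shoulder with a pale paper band, white cap; body 42 mm diameter and straight-sided up to z = 84 mm, shoulder narrowing to 20 mm at 96 mm, cap 16 mm diameter up to 110 mm. About 0.12 kg, stands upright. Origin: centre of its underside; z is its upright axis.
- yellow_jar: Squat round glaze jar, yellow with a yellow screw lid and a pale paper band; 54 to 55 mm diameter, 54 mm tall. About 0.13 kg, stands upright. Origin: centre of its underside; z is its upright axis.
- terracotta_vase: Small red-brown terracotta bud vase, 62 mm tall: foot 36 mm diameter, widening to a straight belly 56 mm in diameter between z = 18 and 42 mm, then narrowing to a 30 mm neck with a dark mouth. About 0.15 kg, stands upright. Origin: centre of its underside; z is its upright axis.
- white_beaker: Off-white fired clay beaker, open at the top, 65 mm tall, 56 mm diameter at the foot and 60 mm at the rim, wall 5 mm. About 0.12 kg, stands upright. Origin: centre of its underside; z is its upright axis.
- blue_bottle: Round squeeze bottle, blue body and shoulder with a pale paper band, white cap; body 42 mm diameter and straight-sided up to z = 84 mm, shoulder narrowing to 20 mm at 96 mm, cap 16 mm diameter up to 110 mm. About 0.12 kg, stands upright. Origin: centre of its underside; z is its upright axis. Not part of either kit.
- green_jar: Squat round glaze jar, green with a green screw lid and a pale paper band; 54 to 55 mm diameter, 54 mm tall. About 0.13 kg, stands upright. Origin: centre of its underside; z is its upright axis. Not part of either kit.
- plaster_mould: Pale grey plaster press mould, a flat block 78 x 58 x 22 mm (its x, y, z) with a round darker hollow on top; about 0.2 kg. Origin: centre of its underside. Not part of either kit.
Not all that is in view belongs to the job. What is shaped like the terracotta_vase but purple is not meant.

How it is judged:
At the end, for the whole second after the job is handed in: Each of the five things stands in its own tray as asked: upright within 0.12 rad, centre inside the walls, underside within 5 mm of the tray floor, released and at rest; the blue bottle, green jar and plaster mould are upright within 30 mm of their starts (x of pink_bottle in the frame of blue_tray between -0.116 and 0.116 m and y of pink_bottle in the frame of blue_tray between -0.066 and 0.066 m and z of pink_bottle in the frame of blue_tray between 0 and 0.009 m and angle between each of pink_bottle, white_beaker, green_bottle, yellow_jar, terracotta_vase, blue_bottle, green_jar, plaster_mould's own z axis and vertical below 0.12 rad and linear speed of each of pink_bottle, white_beaker, green_bottle, yellow_jar, terracotta_vase below 0.02 m/s and angular speed of each of pink_bottle, white_beaker, green_bottle, yellow_jar, terracotta_vase below 0.3 rad/s and x of white_beaker in the frame of blue_tray between -0.116 and 0.116 m and y of white_beaker in the frame of blue_tray between -0.066 and 0.066 m and z of white_beaker in the frame of blue_tray between 0 and 0.009 m and x of green_bottle in the frame of white_tray between -0.116 and 0.116 m and y of green_bottle in the frame of white_tray between -0.066 and 0.066 m and z of green_bottle in the frame of white_tray between 0 and 0.009 m and x of yellow_jar in the frame of white_tray between -0.116 and 0.116 m and y of yellow_jar in the frame of white_tray between -0.066 and 0.066 m and z of yellow_jar in the frame of white_tray between 0 and 0.009 m and x of terracotta_vase in the frame of white_tray between -0.116 and 0.116 m and y of terracotta_vase in the frame of white_tray between -0.066 and 0.066 m and z of terracotta_vase in the frame of white_tray between 0 and 0.009 m and distance of each of blue_bottle, green_jar, plaster_mould from where it was at the start of the episode below 0.03 m); the robot touches nothing.
It fails at once if a thing for the kits is let go in the air and dropped ((height (world z) of pink_bottle above 0.035 m and contact force between pink_bottle and anything else below 0.001 N) or (height (world z) of white_beaker above 0.035 m and contact force between white_beaker and anything else below 0.001 N) or (height (world z) of green_bottle above 0.035 m and contact force between green_bottle and anything else below 0.001 N) or (height (world z) of yellow_jar above 0.035 m and contact force between yellow_jar and anything else below 0.001 N) or (height (world z) of terracotta_vase above 0.035 m and contact force between terracotta_vase and anything else below 0.001 N)).
It fails at once if the blue bottle, green jar or plaster mould is shifted more than 40 mm or knocked over (distance of any of blue_bottle, green_jar, plaster_mould from where it was at the start of the episode above 0.04 m or angle between any of blue_bottle, green_jar, plaster_mould's own z axis and vertical above 0.5 rad).
It also fails if it takes over 136 s, if anything falls off the work surface, if the arm or the gripper's body presses on something with over 40 N, if the wrist force passes 120 N, or if a joint passes its speed limit or range.

## Working session

There is one attempt and no reset: what is moved stays moved. The work goes in short steps, Python scripts to look and compute and a tool call to move; the robot and the scene stay as the last step left them, time stands still between calls to the robot, and variables do not carry over. Pictures are saved under pics/ and viewed, at most 14 in all, crops included, and the job is handed in when it is done.

Besides the shell and the picture viewer there is one more tool, called after ">>>" as a command line: name --argument value ..., lists and objects as JSON in quotes. carry_out: Moves the arm, as the interface text tells. Its arguments: {"type":"object","properties":{"targets":{"type":"array","items":{"type":"number"}}},"required":["targets"]}

```bash
mkdir -p pics; ls
python3 - <<'E'
from bench import r
import cv2,numpy as np
s=r.sense();print(s)
for n in("scene","side"):
    f=r.grab_frame(n);cv2.imwrite(f"pics/{n}0.png",f["image"][:,:,::-1])
    print({k:v for k,v in f.items() if k!="image"})
    np.save(f"{n}0.npy",f,allow_pickle=True)
E
```

```text
pics
{'time': 0.0, 'joint_positions': array([ 1.09439623e+00,  4.91564411e-01,  1.55948848e+00, -3.65296398e-06,
        1.09169212e+00, -1.05621554e-01]), 'joint_vel': array([ 0.00110664, -0.00023887, -0.00326055, -0.00053938,  0.00011598,
        0.00048434]), 'effort': array([ 2.59349754e-04, -6.18441153e+01, -2.61596131e+01, -9.76175215e-06,
        4.05192812e-03, -5.40924054e-05]), 'tool_pos': array([0.22634369, 0.58231505, 0.23071129]), 'orientation': array([-3.14044638e+00, -1.18265549e-04,  2.77081573e+00]), 'contact_force': array([-0.39793914,  0.39665528,  0.26511717]), 'moment': array([0.00517847, 0.02793736, 0.0007243 ]), 'grasp_force': 0.0, 'grip_width': 0.0853288624350817}
{'fx': 356.8002938776781, 'fy': 356.8002938776781, 'cx': 265.861251168036, 'cy': 188.52002610139084, 'origin': array([0.8828814 , 0.35616953, 0.52837777]), 'attitude': array([-2.30724386, -0.01686501,  2.314235  ])}
{'fx': 490.4448071943852, 'fy': 490.4448071943852, 'cx': 252.56532256790504, 'cy': 187.45602046934505, 'origin': array([ 0.37693171, -0.7877335 ,  0.95380454]), 'attitude': array([-2.41939825,  0.01063886, -0.14573463])}
```

View pics/scene0.png

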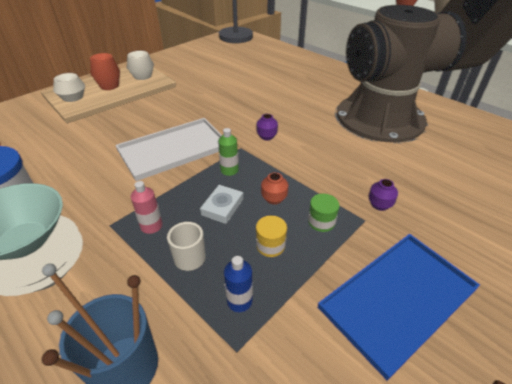

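View pics/side0.png

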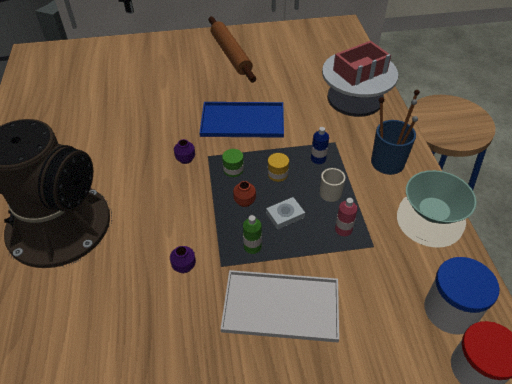

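The scene view shows the pink bottle (148,210), beaker (187,246), green bottle (229,153), mould (222,203), vase (274,187), yellow jar (271,236), green jar (323,212) and blue bottle (238,285). The white tray is at (172,147) and the blue tray at (400,300). There are two purple decoy vases, at (267,126) and (383,194). The side view shows the same things. Next I measure them by ray casting.

```bash
cat > h.py <<'E'
import numpy as np,cv2
from scipy.spatial.transform import Rotation as R
def rot(a): return R.from_euler('xyz',a).as_matrix()
def load(n): return np.load(n,allow_pickle=True).item()
def ray(f,u,v):
    return f["origin"],rot(f["attitude"])@np.array([(u-f["cx"])/f["fx"],(v-f["cy"])/f["fy"],1])
def plane(f,u,v,z):
    o,d=ray(f,u,v);return o+d*(z-o[2])/d[2]
def proj(f,p):
    q=rot(f["attitude"]).T@(np.array(p)-f["origin"]);return np.round([f["cx"]+f["fx"]*q[0]/q[2],f["cy"]+f["fy"]*q[1]/q[2]],1)
def tri(fa,a,fb,b):
    o1,d1=ray(fa,*a);o2,d2=ray(fb,*b)
    t=np.linalg.lstsq(np.c_[d1,-d2],o2-o1,rcond=None)[0]
    p,q=o1+t[0]*d1,o2+t[1]*d2;return (p+q)/2,np.linalg.norm(p-q)
E
python3 - <<'E'
from h import *
np.set_printoptions(precision=4,suppress=True)
S,D=load("scene0.npy"),load("side0.npy")
print(proj(S,(0,0,0)),proj(D,(0,0,0)),proj(S,(.226,.583,.23)),proj(D,(.226,.583,.23)))
for n,a,b in [("pink",(139,185),(350,202)),("green",(227,132),(252,219)),("blue",(237,261),(321,131)),("yel",(271,226),(278,160)),("vase",(275,177),(244,186)),("beak",(187,232),(332,177)),("gjar",(324,202),(233,156)),("mould",(222,200),(286,211)),("pv1",(267,117),(181,251)),("pv2",(384,183),(184,145))]:
    print(n,*tri(S,a,D,b))
for n,f in(("S",S),("D",D)):
    h=cv2.cvtColor(f["image"],cv2.COLOR_RGB2HSV)
    for c,lo,hi in[("yel",(20,120,80),(35,255,255)),("pink",(160,90,60),(178,255,255)),("green",(45,120,40),(75,255,255)),("blue",(108,150,40),(125,255,255)),("red",(0,170,80),(8,255,255)),("purple",(128,120,30),(150,255,255))]:
        m=cv2.inRange(h,lo,hi);k,_,st,ce=cv2.connectedComponentsWithStats(m)
        print(n,c,[(st[i].tolist(),ce[i].round(1).tolist()) for i in range(1,k) if st[i][4]>120])
E
```

```text
[380.2 117.5] [ 57.3 224.3] [744.8 194. ] [135.6   8.7]
pink [ 0.6843 -0.1233  0.1058] 0.0032167501307817387
green [ 0.4609 -0.1363  0.1051] 0.0027196351503400063
blue [0.6776 0.1193 0.1035] 0.0018537493259536523
yel [0.56   0.0814 0.0543] 0.0019245135062086463
vase [0.4607 0.0019 0.0601] 0.0032726179971242697
beak [ 0.6768 -0.0071  0.0654] 0.0046306913826557015
gjar [0.4469 0.1141 0.055 ] 0.0036514301388375575
mould [ 0.554 -0.059  0.02 ] 0.004463598780240247
pv1 [ 0.3001 -0.1659  0.0606] 0.0014069975142316058
pv2 [0.3234 0.1716 0.0592] 0.004538580730594849
S yel [([256, 215, 31, 32, 807], [271.0, 230.7])]
S pink [([131, 188, 26, 27, 487], [143.8, 201.4]), ([140, 219, 22, 14, 165], [151.5, 227.2])]
S green [([220, 136, 17, 21, 297], [227.7, 146.1]), ([311, 194, 28, 27, 618], [323.9, 207.0])]
S blue [([0, 147, 21, 37, 572], [8.3, 163.3]), ([319, 235, 159, 143, 11490], [397.1, 302.7]), ([225, 262, 27, 32, 614], [238.1, 278.4])]
S red []
S purple [([258, 117, 19, 22, 334], [266.8, 127.4]), ([370, 181, 27, 29, 547], [382.6, 195.5])]
D yel [([268, 153, 21, 22, 330], [277.7, 162.0])]
D pink [([338, 201, 20, 22, 308], [346.9, 212.2])]
D green [([222, 149, 21, 21, 355], [232.4, 158.8]), ([243, 219, 18, 22, 301], [251.7, 230.0])]
D blue [([200, 102, 84, 35, 2770], [242.1, 119.0]), ([313, 132, 16, 18, 199], [320.2, 140.7]), ([469, 150, 16, 38, 156], [476.4, 168.4]), ([436, 257, 63, 55, 2644], [467.0, 284.2])]
D red [([234, 184, 21, 15, 207], [244.1, 191.9]), ([464, 321, 48, 57, 2123], [489.8, 347.7])]
D purple [([174, 142, 21, 21, 314], [184.1, 152.0]), ([170, 246, 25, 27, 446], [182.5, 259.9])]
```

Run:
```python
from h import *
np.set_printoptions(precision=3,suppress=True)
S,D=load("scene0.npy"),load("side0.npy")
for n,f,roi in(("S",S,(100,110,250,190)),("D",D,(210,260,350,350))):
    hsv=cv2.cvtColor(f["image"],cv2.COLOR_RGB2HSV)
    mb=cv2.inRange(hsv,(108,150,40),(125,255,255))
    mw=cv2.inRange(hsv,(0,0,110),(179,50,255)); z=np.zeros_like(mw);x0,y0,x1,y1=roi;z[y0:y1,x0:x1]=mw[y0:y1,x0:x1]
    for t,m,lim in(("blue",mb,None),("white",z,None)):
        k,l,st,_=cv2.connectedComponentsWithStats(cv2.morphologyEx(m,cv2.MORPH_CLOSE,np.ones((5,5))))
        c=[i for i in range(1,k) if st[i][1]<380 and (t=="white" or n=="S" or st[i][1]<130)];i=max(c,key=lambda i:st[i][4])
        cs=max(cv2.findContours((l==i).astype('uint8'),0,2)[0],key=len)
        # back-project outline to rim plane and fit rectangle
        P=np.array([plane(f,*p[0],.015)[:2] for p in cs],np.float32)
        (c0,wh,a)=cv2.minAreaRect(P);print(n,t,st[i],np.array(c0),np.array(wh),a)
    # mould
    
a=cv2.resize(S["image"][110:220,225:405],None,fx=4,fy=4,interpolation=cv2.INTER_CUBIC)
cv2.imwrite("pics/vase.png",a[:,:,::-1])
```

```text
S blue [  319   235   159   143 11491] [0.499 0.31 ] [0.138 0.242] 80.18187713623047
S white [ 116  118  115   72 3841] [ 0.494 -0.271] [0.195 0.28 ] 76.17103576660156
D blue [ 200  102   84   35 2773] [0.495 0.302] [0.151 0.237] 80.8902359008789
D white [ 221  270  118   69 6844] [ 0.499 -0.298] [0.14 0.24] 76.10895538330078
```

View pics/vase.png

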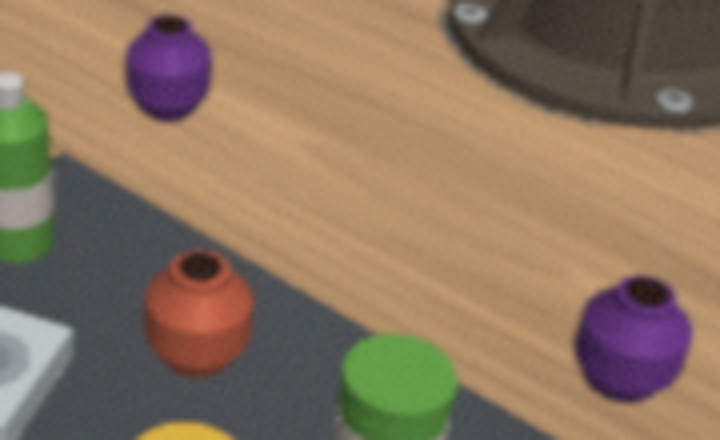

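The crop shows that the red-brown vase at scene pixel (274,187) is the terracotta one. The two of the same shape, at (267,126) and (383,194), are purple and not meant. The stereo heights of all the things match the given sizes, and the tray outlines match 240 x 140 mm. I start with the yellow jar.

>>> carry_out --targets '[1,0,0,0,-0.1855,1,0,0,0,-0.1855,1,-0.033,-0.05,0,0,1,-0.033,-0.05,0,0,1,-0.033,-0.05,0,0]'

```text
time: 0.72
tool_pos: [0.3261, 0.431, 0.2311]
orientation: [-3.141, -0.0, -3.141]
contact_force: [1.2, 0.9, -0.4]
grip_width: 0.0854
grasp_force: 0.0
```

>>> carry_out --targets '[1,-0.033,-0.05,0,0,1,-0.033,-0.05,0,0,1,-0.033,-0.05,0,0,1,-0.033,-0.05,0,0,1,0,0,0,0]'

```text
time: 1.35
tool_pos: [0.4593, 0.2297, 0.231]
orientation: [-3.141, -0.0, 3.137]
contact_force: [0.2, 0.3, -0.2]
grip_width: 0.0853
grasp_force: 0.0
```

>>> carry_out --targets '[1,-0.0336,-0.0494,0,0,1,-0.0336,-0.0494,0,0,1,-0.0336,-0.0494,0,0,1,0,0,0.05,0,1,0,0,0,0]'

```text
time: 1.98
tool_pos: [0.5567, 0.0847, 0.1787]
orientation: [3.142, -0.007, 3.141]
contact_force: [0.8, 1.4, 0.9]
grip_width: 0.0853
grasp_force: 0.0
```

```bash
cat >> h.py <<'E'
def wrist(r,name=None):
    s=r.sense();f=r.grab_frame("wrist")
    T=np.eye(4);T[:3,:3]=rot(s["orientation"]);T[:3,3]=s["tool_pos"]
    M=T@f["mount"];f["origin"]=M[:3,3];f["M"]=M[:3,:3]
    if name: cv2.imwrite(f"pics/{name}.png",f["image"][:,:,::-1])
    return s,f
def wplane(f,u,v,z):
    d=f["M"]@np.array([(u-f["cx"])/f["fx"],(v-f["cy"])/f["fy"],1]);return f["origin"]+d*(z-f["origin"][2])/d[2]
E
python3 - <<'E'
from h import *
from bench import r
s,f=wrist(r,"w1");print(s["tool_pos"],f["origin"])
h=cv2.cvtColor(f["image"],cv2.COLOR_RGB2HSV)
m=cv2.inRange(h,(20,120,80),(35,255,255));k,_,st,ce=cv2.connectedComponentsWithStats(m)
for i in range(1,k):
    if st[i][4]>300: print(st[i],ce[i],wplane(f,*ce[i],.054))
E
```

```text
[0.55667983 0.08471083 0.1786577 ] [0.47748662 0.08430872 0.32237313]
[ 222  156   60   62 2879] [251.27440083 187.35533171] [0.55651471 0.08290589 0.054     ]
```

View pics/w1.png

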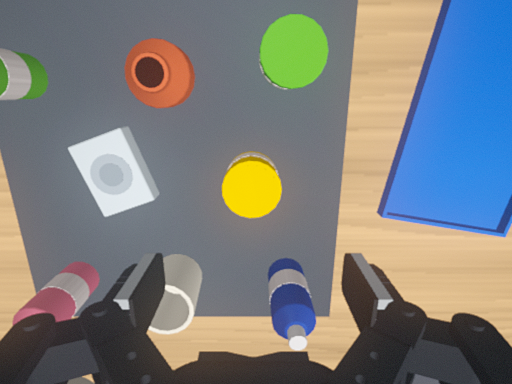

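The wrist view shows the yellow jar at (251,187), between the fingers and within 3 mm of the measured spot. I go down and grip it.

>>> carry_out --targets '[1,0,-0.002,0.045,0,1,0,0,0.045,0,1,0,0,0.045,0,1,0,0,0.032,0,1,0,0,0,0]'

```text
time: 2.65
tool_pos: [0.5581, 0.0835, 0.0142]
orientation: [3.142, -0.002, -3.14]
contact_force: [-0.4, 0.2, -0.0]
grip_width: 0.0855
grasp_force: 0.0
```

>>> carry_out --targets '[0,0,0,0,0,0,0,0,0,0,0,0,0,0,0,0,0,0,0,0,0,0,0,0,0]'

```text
time: 3.28
tool_pos: [0.5594, 0.0828, 0.0166]
orientation: [3.141, 0.003, -3.141]
contact_force: [-1.7, 2.9, 9.6]
grip_width: 0.0537
grasp_force: 61.0
```

>>> carry_out --targets '[0,0,0,-0.03,0,0,0,0,-0.05,0,0,0,0,-0.06,0,0,0,0,-0.06,0,0,0.02,-0.05,0,0]'

```text
time: 3.9
tool_pos: [0.5403, 0.0336, 0.22]
orientation: [-3.141, 0.011, -3.138]
contact_force: [1.3, -0.8, -2.4]
grip_width: 0.0534
grasp_force: 63.5
```

>>> carry_out --targets '[0,0.019,-0.052,0,0,0,0.019,-0.052,0,0,0,0.019,-0.052,0,0,0,0.019,-0.052,0,0,0,0.019,-0.052,0,0]'

```text
time: 4.53
tool_pos: [0.4425, -0.2291, 0.2157]
orientation: [-3.141, 0.002, -3.141]
contact_force: [0.6, 0.4, -1.7]
grip_width: 0.0534
grasp_force: 63.5
```

>>> carry_out --targets '[0,0.019,-0.052,0,0,0,0,0,0,0,0,0,0,0,0]'

```text
time: 4.9
tool_pos: [0.4243, -0.2793, 0.215]
orientation: [-3.141, 0.001, 3.141]
contact_force: [-0.2, 0.3, -1.8]
grip_width: 0.0534
grasp_force: 63.7
```

>>> carry_out --targets '[0,0,0,0.05,0,0,0,0,0.05,0,0,0,0,0.05,0,0,0,0,0.03,0,0,0,0,0.007,0]'

```text
time: 5.52
tool_pos: [0.4246, -0.2781, 0.0263]
orientation: [3.14, -0.002, -3.14]
contact_force: [0.2, 0.1, -1.6]
grip_width: 0.0538
grasp_force: 63.7
```

>>> carry_out --targets '[0,0,0,0.002,0,0,0,0,0.002,0,0,0,0,0.001,0,0,0,0,0,0]'

```text
time: 6.02
tool_pos: [0.4246, -0.2797, 0.0228]
orientation: [-3.141, 0.001, -3.142]
contact_force: [0.2, 0.7, -2.9]
grip_width: 0.0533
grasp_force: 63.7
```

>>> carry_out --targets '[0,0,0,0.001,0,0,0,0,0.001,0,0,0,0,0.0005,0,0,0,0,0,0]'

```text
time: 6.52
tool_pos: [0.4244, -0.2797, 0.0206]
orientation: [-3.141, 0.0, -3.141]
contact_force: [-3.6, 1.8, 13.3]
grip_width: 0.0535
grasp_force: 64.9
```

>>> carry_out --targets '[0.75,0,0,0,0,0.85,0,0,0,0,0.85,0,0,0,0,0.85,0,0,-0.02,0,0.85,0,0,-0.06,0]'

```text
time: 7.15
tool_pos: [0.4236, -0.2789, 0.0986]
orientation: [3.138, -0.004, -3.142]
contact_force: [-0.1, -0.4, 0.8]
grip_width: 0.0726
grasp_force: 0.0
```

>>> carry_out --targets '[1,0,0,-0.06,0,1,0,0,-0.06,0,1,-0.01,0.06,0,0,1,-0.01,0.06,0,0,1,0,0.06,0,0]'

```text
time: 7.78
tool_pos: [0.4445, -0.098, 0.2199]
orientation: [-3.142, 0.001, 3.141]
contact_force: [1.0, 0.4, 0.4]
grip_width: 0.0852
grasp_force: 0.0
```

>>> carry_out --targets '[1,-0.008,0.05,0,0,1,-0.008,0.05,0,0,1,0,0,0,0,1,0,0,0,0]'

```text
time: 8.28
tool_pos: [0.4603, 0.0002, 0.2197]
orientation: [-3.142, -0.0, -3.141]
contact_force: [-0.3, -0.6, -0.3]
grip_width: 0.0853
grasp_force: 0.0
```

Run:
```python
from h import *
from bench import r
s,f=wrist(r,"w2");print(s["tool_pos"])
h=cv2.cvtColor(f["image"],cv2.COLOR_RGB2HSV)
for n,lo,hi,z in(("vase",(2,150,80),(12,255,255),.03),("green",(45,120,40),(75,255,255),.054),("yel",(20,120,80),(35,255,255),.058)):
    k,_,st,ce=cv2.connectedComponentsWithStats(cv2.inRange(h,lo,hi))
    for i in range(1,k):
        if st[i][4]>300: print(n,st[i],wplane(f,*ce[i],z))
```

```text
[4.60266892e-01 2.15920982e-04 2.19685129e-01]
vase [ 231  144   51   52 1710] [0.45876144 0.00320309 0.03      ]
green [ 337  132   58   54 2462] [0.44193378 0.11403701 0.054     ]
green [  87  156   54   47 1574] [ 0.46166868 -0.14108364  0.054     ]
yel [  0 117  15  44 480] [ 0.423979   -0.24316613  0.058     ]
```

View pics/w2.png

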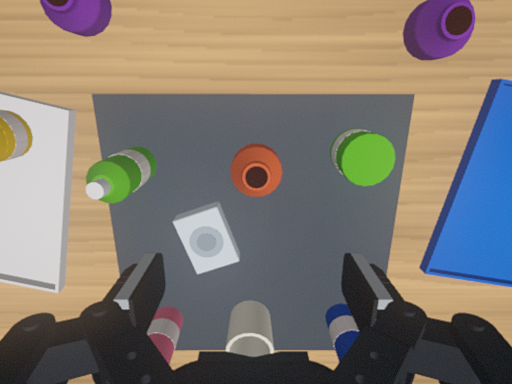

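The vase is at (256,170), the green jar at (365,158) and the yellow jar stands in the white tray at (5,135). All agree with the first measurements.

>>> carry_out --targets '[1,0,0.002,0.05,0,1,0,0,0.05,0,1,0,0,0.05,0,1,0,0,0.045,0,1,0,0,0.014,0]'

```text
time: 8.95
tool_pos: [0.4595, 0.0014, 0.0089]
orientation: [3.141, -0.004, 3.14]
contact_force: [-0.3, 0.4, 0.9]
grip_width: 0.0856
grasp_force: 0.0
```

>>> carry_out --targets '[0,0,0,0,0,0,0,0,0,0,0,0,0,0,0,0,0,0,0,0,0,0,0,0,0]'

```text
time: 9.57
tool_pos: [0.4612, 0.0022, 0.0124]
orientation: [-3.141, 0.003, -3.141]
contact_force: [-2.1, -2.0, 10.3]
grip_width: 0.0544
grasp_force: 64.2
```

>>> carry_out --targets '[0,0,0,-0.03,0,0,0,0,-0.05,0,0,0,0,-0.06,0,0,0,0,-0.06,0,0,-0.0065,-0.05,0,0]'

```text
time: 10.2
tool_pos: [0.4681, -0.0466, 0.2161]
orientation: [-3.14, 0.009, -3.137]
contact_force: [0.9, -0.6, -2.4]
grip_width: 0.0542
grasp_force: 64.1
```

>>> carry_out --targets '[0,-0.0065,-0.05,0,0,0,-0.0065,-0.05,0,0,0,-0.0065,-0.05,0,0,0,-0.0065,-0.05,0,0,0,-0.0065,-0.05,0,0]'

```text
time: 10.82
tool_pos: [0.4993, -0.2991, 0.2119]
orientation: [-3.141, 0.001, -3.141]
contact_force: [-0.4, 0.3, -1.3]
grip_width: 0.054
grasp_force: 64.1
```

>>> carry_out --targets '[0,0,0,0.05,0,0,0,0,0.05,0,0,0,0,0.05,0,0,0,0,0.03,0,0,0,0,0,0]'

```text
time: 11.45
tool_pos: [0.4987, -0.297, 0.0298]
orientation: [3.14, -0.002, -3.141]
contact_force: [-0.5, 0.3, 0.7]
grip_width: 0.0539
grasp_force: 64.1
```

>>> carry_out --targets '[0,0,0,0.007,0,0,0,0,0.002,0,0,0,0,0.0015,0,0,0,0,0.001,0,0,0,0,0,0]'

```text
time: 12.08
tool_pos: [0.4995, -0.2976, 0.0194]
orientation: [-3.142, 0.0, -3.141]
contact_force: [-0.3, -0.0, -1.4]
grip_width: 0.0539
grasp_force: 64.1
```

>>> carry_out --targets '[0,0,0,0.001,0,0,0,0,0.001,0,0,0,0,0.0008,0,0,0,0,0.0005,0,0,0,0,0,0]'

```text
time: 12.7
tool_pos: [0.4995, -0.2976, 0.0164]
orientation: [-3.141, 0.0, -3.141]
contact_force: [-1.2, 0.9, 5.2]
grip_width: 0.0544
grasp_force: 64.9
```

>>> carry_out --targets '[0.75,0,0,0,0,0.85,0,0,0,0,0.85,0,0,0,0,0.85,0,0,-0.02,0,0.85,0,0,-0.06,0]'

```text
time: 13.32
tool_pos: [0.4984, -0.2969, 0.0945]
orientation: [3.138, -0.004, -3.142]
contact_force: [-0.1, -0.6, 0.7]
grip_width: 0.0725
grasp_force: 0.0
```

>>> carry_out --targets '[1,0,0,-0.06,0,1,0,0,-0.06,0,1,0.013,0.054,0,0,1,0.013,0.054,0,0,1,0.012,0.053,0,0]'

```text
time: 13.95
tool_pos: [0.4607, -0.1351, 0.2161]
orientation: [-3.142, 0.0, 3.141]
contact_force: [-0.5, 0.3, 0.8]
grip_width: 0.0853
grasp_force: 0.0
```

>>> carry_out --targets '[1,0,0,0,0,1,0,0,0,0]'

```text
time: 14.2
tool_pos: [0.4618, -0.1369, 0.2162]
orientation: [-3.141, 0.001, -3.141]
contact_force: [-0.2, -0.6, 0.7]
grip_width: 0.0855
grasp_force: 0.0
```

Run:
```python
from h import *
from bench import r
s,f=wrist(r,"w3");print(s["tool_pos"])
```

```text
[ 0.46180091 -0.13685613  0.21620819]
```

View pics/w3.png

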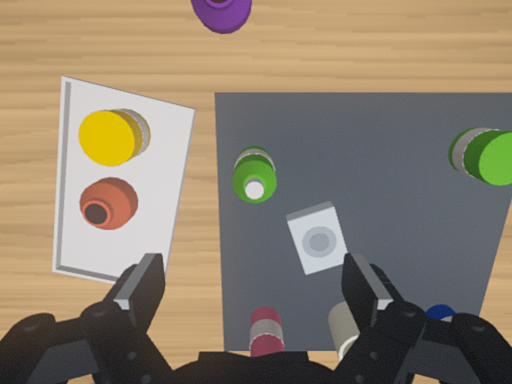

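The yellow jar at (112,138) and the vase at (108,205) stand upright in the white tray. The green bottle's cap, at (254,188), is below the gripper. I grip the bottle.

>>> carry_out --targets '[1,0,0,0.05,0,1,0,0,0.05,0,1,0,0,0.045,0,1,0,0,0.025,0,1,0,0,0,0]'

```text
time: 14.88
tool_pos: [0.4609, -0.1373, 0.0443]
orientation: [3.14, -0.003, 3.14]
contact_force: [-1.2, -0.0, 1.6]
grip_width: 0.0853
grasp_force: 0.0
```

>>> carry_out --targets '[0,0,0,0,0,0,0,0,0,0,0,0,0,0,0,0,0,0,0,0,0,0,0,0,0]'

```text
time: 15.5
tool_pos: [0.462, -0.1368, 0.0472]
orientation: [-3.141, 0.002, -3.141]
contact_force: [-0.0, -0.6, 8.3]
grip_width: 0.0409
grasp_force: 59.5
```

>>> carry_out --targets '[0,0,0,0,0]'

```text
time: 15.62
tool_pos: [0.462, -0.1368, 0.0472]
orientation: [-3.141, 0.002, -3.141]
contact_force: [-0.9, -0.2, 7.1]
grip_width: 0.0406
grasp_force: 59.5
```

>>> carry_out --targets '[0,0,0,-0.03,0,0,0,0,-0.05,0,0,0,0,-0.06,0,0,-0.0275,-0.045,0,0,0,-0.0275,-0.045,0,0]'

```text
time: 16.25
tool_pos: [0.5173, -0.2275, 0.1882]
orientation: [-3.14, 0.003, -3.14]
contact_force: [0.7, 1.0, -2.0]
grip_width: 0.0405
grasp_force: 61.0
```

>>> carry_out --targets '[0,-0.0275,-0.045,0,0,0,-0.0275,-0.045,0,0,0,0,0,0,0,0,0,0,0.05,0,0,0,0,0.05,0]'

```text
time: 16.88
tool_pos: [0.5712, -0.3159, 0.0859]
orientation: [-3.141, 0.001, -3.141]
contact_force: [-0.2, -0.1, -1.3]
grip_width: 0.0405
grasp_force: 61.1
```

>>> carry_out --targets '[0,0,0,0.02,0,0,0,0,0.006,0,0,0,0,0.002,0,0,0,0,0,0]'

```text
time: 17.38
tool_pos: [0.572, -0.3168, 0.0594]
orientation: [-3.14, 0.002, -3.141]
contact_force: [0.6, -0.1, -1.9]
grip_width: 0.0409
grasp_force: 61.0
```

>>> carry_out --targets '[0,0,0,0.004,0,0,0,0,0.0015,0,0,0,0,0.001,0,0,0,0,0.001,0,0,0,0,0,0]'

```text
time: 18.0
tool_pos: [0.5716, -0.3166, 0.0513]
orientation: [-3.141, 0.001, -3.141]
contact_force: [-2.1, 1.0, 7.2]
grip_width: 0.0408
grasp_force: 61.9
```

>>> carry_out --targets '[0.6,0,0,0,0,0.75,0,0,0,0,0.8,0,0,0,0,0.8,0,0,-0.02,0,0.8,0,0,-0.06,0]'

```text
time: 18.62
tool_pos: [0.5705, -0.316, 0.1299]
orientation: [3.139, -0.004, -3.141]
contact_force: [0.4, -0.8, 0.2]
grip_width: 0.0684
grasp_force: 0.0
```

>>> carry_out --targets '[1,0,0,-0.06,0,1,0,0,-0.03,0,1,-0.028,0.0485,0,0,1,-0.028,0.0485,0,0,1,-0.028,0.0485,0,0]'

```text
time: 19.25
tool_pos: [0.6561, -0.1697, 0.2223]
orientation: [-3.141, 0.002, 3.141]
contact_force: [0.7, -0.2, 0.2]
grip_width: 0.0853
grasp_force: 0.0
```

>>> carry_out --targets '[1,-0.028,0.0485,0,0,1,0,0,0,0,1,0,0,0,0]'

```text
time: 19.62
tool_pos: [0.6832, -0.1227, 0.2214]
orientation: [-3.141, 0.001, -3.141]
contact_force: [-0.2, -0.7, 0.2]
grip_width: 0.0853
grasp_force: 0.0
```

Run:
```python
from h import *
from bench import r
s,f=wrist(r,"w4");print(s["tool_pos"])
```

```text
[ 0.68318703 -0.12269149  0.22139607]
```

View pics/w4.png

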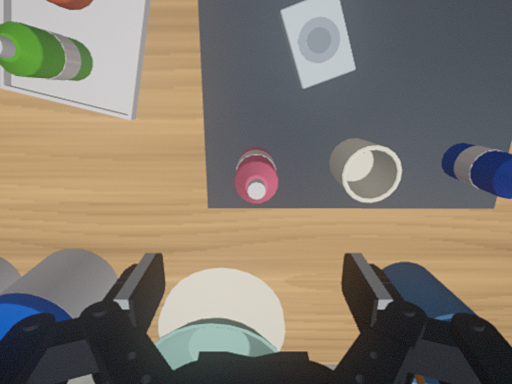

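The pink bottle's cap, at (256,190), is centred below the gripper, and the green bottle stands upright in the white tray at (45,50). I grip the pink bottle.

>>> carry_out --targets '[1,0,0,0.05,0,1,0,0,0.05,0,1,0,0,0.05,0,1,0,0,0.025,0,1,0,0,0,0]'

```text
time: 20.3
tool_pos: [0.6822, -0.1238, 0.0441]
orientation: [3.141, -0.003, 3.14]
contact_force: [0.1, -0.1, 0.6]
grip_width: 0.0853
grasp_force: 0.0
```

>>> carry_out --targets '[0,0,0,0,0,0,0,0,0,0,0,0,0,0,0,0,0,0,0,0,0,0,0,0,0]'

```text
time: 20.92
tool_pos: [0.6841, -0.1226, 0.0472]
orientation: [-3.141, 0.002, -3.141]
contact_force: [-1.4, 0.4, 5.7]
grip_width: 0.0408
grasp_force: 59.5
```

>>> carry_out --targets '[0,0,0,0,0]'

```text
time: 21.05
tool_pos: [0.6841, -0.1227, 0.0472]
orientation: [-3.141, 0.002, -3.141]
contact_force: [0.1, 0.5, 5.6]
grip_width: 0.0404
grasp_force: 59.5
```

>>> carry_out --targets '[0,0,0,-0.03,0,0,0,0,-0.05,0,0,0,0,-0.06,0,0,0,0,-0.03,0,0,0,0,0,0]'

```text
time: 21.68
tool_pos: [0.684, -0.1226, 0.2185]
orientation: [-3.14, 0.005, -3.141]
contact_force: [0.0, 0.3, -1.8]
grip_width: 0.0408
grasp_force: 61.0
```

>>> carry_out --targets '[0,0.0266,0.0489,0,0,0,0.0266,0.0489,0,0,0,0.0266,0.0489,0,0,0,0.0266,0.0489,0,0,0,0.0266,0.0489,0,0]'

```text
time: 22.3
tool_pos: [0.5487, 0.1232, 0.2141]
orientation: [-3.141, -0.002, -3.142]
contact_force: [0.7, 0.6, -1.1]
grip_width: 0.0408
grasp_force: 60.9
```

>>> carry_out --targets '[0,0.0266,0.0489,0,0,0,0.0266,0.0489,0,0,0,0.0266,0.0489,0,0,0,0.0266,0.0489,0,0,0,0,0,0,0]'

```text
time: 22.92
tool_pos: [0.4415, 0.3198, 0.2142]
orientation: [-3.141, -0.002, -3.137]
contact_force: [0.1, 0.3, -1.7]
grip_width: 0.0408
grasp_force: 61.1
```

>>> carry_out --targets '[0,0,0,0.05,0,0,0,0,0.05,0,0,0,0,0.035,0,0,0,0,0.015,0,0,0,0,0,0]'

```text
time: 23.55
tool_pos: [0.4439, 0.3169, 0.0648]
orientation: [-3.141, -0.002, 3.141]
contact_force: [0.5, -0.1, -0.4]
grip_width: 0.0409
grasp_force: 61.0
```

Contact is due at about TCP z = 0.051.

>>> carry_out --targets '[0,0,0,0.008,0,0,0,0,0.002,0,0,0,0,0.0015,0,0,0,0,0.001,0,0,0,0,0,0]'

```text
time: 24.18
tool_pos: [0.4439, 0.3175, 0.0531]
orientation: [3.141, 0.0, -3.141]
contact_force: [0.1, 1.1, -1.0]
grip_width: 0.0409
grasp_force: 61.1
```

>>> carry_out --targets '[0,0,0,0.001,0,0,0,0,0.0008,0,0,0,0,0.0006,0,0,0,0,0,0]'

```text
time: 24.68
tool_pos: [0.4441, 0.3176, 0.0511]
orientation: [3.141, 0.001, -3.141]
contact_force: [-1.0, 0.3, 6.0]
grip_width: 0.0409
grasp_force: 61.0
```

>>> carry_out --targets '[0.6,0,0,0,0,0.75,0,0,0,0,0.8,0,0,0,0,0.8,0,0,-0.02,0,0.8,0,0,-0.06,0]'

```text
time: 25.3
tool_pos: [0.443, 0.3169, 0.1293]
orientation: [-3.139, -0.005, -3.142]
contact_force: [0.3, 0.4, 0.8]
grip_width: 0.0684
grasp_force: 0.0
```

>>> carry_out --targets '[1,0,0,-0.06,0,1,0,0,-0.03,0,1,-0.0333,-0.0464,0,0,1,-0.0333,-0.0464,0,0,1,-0.0333,-0.0464,0,0]'

```text
time: 25.92
tool_pos: [0.5446, 0.1769, 0.2208]
orientation: [3.141, 0.0, -3.141]
contact_force: [0.2, 0.4, 1.0]
grip_width: 0.0854
grasp_force: 0.0
```

>>> carry_out --targets '[1,-0.0333,-0.0464,0,0,1,-0.0333,-0.0464,0,0,1,-0.0333,-0.0464,0,0,1,-0.0333,-0.0464,0,0,1,0,0,0,0]'

```text
time: 26.55
tool_pos: [0.6784, -0.0106, 0.2196]
orientation: [-3.141, -0.0, 3.138]
contact_force: [-0.1, 0.0, 0.6]
grip_width: 0.0851
grasp_force: 0.0
```

Run:
```python
from h import *
from bench import r
s,f=wrist(r,"w5");print(s["tool_pos"])
```

```text
[ 0.67836558 -0.01064482  0.21957056]
```

View pics/w5.png

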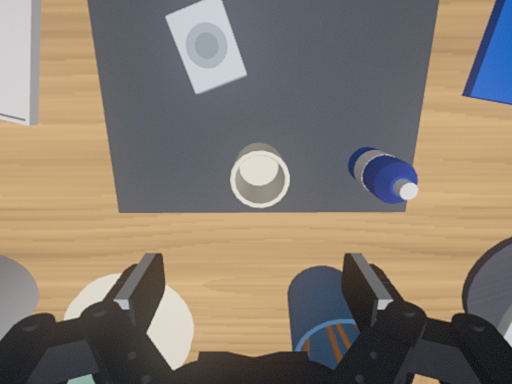

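The beaker's rim is at (260,179), about 3 mm off in y. A cup with sticks stands nearby at (325,320), so I check how much room it leaves before going down.

Run:
```python
from h import *
S,D=load("scene0.npy"),load("side0.npy")
for b in((380,100),(412,95),(416,97)):print(b,tri(S,(135,282),D,b))
print(plane(D,393,125,.11),plane(S,110,310,.11))
```

```text
(380, 100) (array([0.81476124, 0.10965973, 0.19343306]), np.float64(0.0001812706633643152))
(412, 95) (array([0.85026192, 0.10444037, 0.21139852]), np.float64(0.07290632588581858))
(416, 97) (array([0.85382871, 0.09984061, 0.20896476]), np.float64(0.08256697503979513))
[0.86384326 0.1050343  0.11      ] [0.84155812 0.06109699 0.11      ]
```

>>> carry_out --targets '[1,0,0.003,0.05,0,1,0,0,0.05,0,1,0,0,0.05,0,1,0,0,0.038,0,1,0,0,0.01,0]'

```text
time: 27.22
tool_pos: [0.6755, -0.0029, 0.0206]
orientation: [3.141, -0.004, -3.14]
contact_force: [0.8, -0.5, -0.2]
grip_width: 0.0851
grasp_force: 0.0
```

>>> carry_out --targets '[0,0,0,0,0,0,0,0,0,0,0,0,0,0,0,0,0,0,0,0,0,0,0,0,0]'

```text
time: 27.85
tool_pos: [0.678, -0.0042, 0.0246]
orientation: [3.142, 0.003, -3.142]
contact_force: [-0.3, 1.2, 8.9]
grip_width: 0.0586
grasp_force: 64.8
```

>>> carry_out --targets '[0,0,0,-0.03,0,0,0,0,-0.05,0,0,0,0,-0.06,0,0,0,0,-0.04,0,0,0,0,0,0]'

```text
time: 28.48
tool_pos: [0.6781, -0.0043, 0.207]
orientation: [-3.141, 0.007, -3.141]
contact_force: [-0.4, -0.3, -1.7]
grip_width: 0.0588
grasp_force: 64.9
```

>>> carry_out --targets '[0,0.0208,0.0505,0,0,0,0.0208,0.0505,0,0,0,0.0208,0.0505,0,0,0,0.0208,0.0505,0,0,0,0.0208,0.0505,0,0]'

```text
time: 29.1
tool_pos: [0.5717, 0.2496, 0.2018]
orientation: [-3.141, -0.001, -3.142]
contact_force: [0.1, -0.5, -0.2]
grip_width: 0.0588
grasp_force: 64.9
```

>>> carry_out --targets '[0,0.0208,0.0505,0,0,0,0,0,0,0,0,0,0,0.05,0,0,0,0,0.05,0,0,0,0,0.04,0]'

```text
time: 29.72
tool_pos: [0.5518, 0.2975, 0.0602]
orientation: [-3.141, -0.002, 3.141]
contact_force: [-0.5, 1.7, -0.2]
grip_width: 0.0583
grasp_force: 64.9
```

>>> carry_out --targets '[0,0,0,0.02,0,0,0,0,0.006,0,0,0,0,0,0,0,0,0,0,0]'

```text
time: 30.22
tool_pos: [0.5527, 0.2987, 0.0376]
orientation: [3.141, 0.001, -3.142]
contact_force: [-0.4, 0.3, -0.8]
grip_width: 0.0585
grasp_force: 64.9
```

>>> carry_out --targets '[0,0,0,0.004,0,0,0,0,0.002,0,0,0,0,0.0015,0,0,0,0,0.001,0,0,0,0,0,0]'

```text
time: 30.85
tool_pos: [0.5523, 0.2988, 0.0287]
orientation: [3.141, 0.0, -3.141]
contact_force: [-2.0, -0.6, 6.2]
grip_width: 0.0587
grasp_force: 65.3
```

>>> carry_out --targets '[0,0,0,0.0005,0,0,0,0,0.0005,0,0,0,0,0,0]'

```text
time: 31.22
tool_pos: [0.5523, 0.2987, 0.0286]
orientation: [3.141, 0.001, -3.141]
contact_force: [-4.5, -3.3, 15.0]
grip_width: 0.0584
grasp_force: 66.1
```

The beaker is down on the tray floor. I release it, lift and draw back with the camera above the trays.

>>> carry_out --targets '[0.8,0,0,0,0,0.9,0,0,0,0,0.9,0,0,0,0,0.9,0,0,-0.02,0,0.9,0,0,-0.06,0]'

```text
time: 31.85
tool_pos: [0.5512, 0.2982, 0.1067]
orientation: [-3.14, -0.004, -3.142]
contact_force: [1.1, 0.1, 1.0]
grip_width: 0.0768
grasp_force: 0.0
```

>>> carry_out --targets '[1,0,0,-0.06,0,1,0,0,-0.06,0,1,0,0,-0.03,0,1,0,0,0,0,1,0,0,0,0]'

```text
time: 32.48
tool_pos: [0.5517, 0.2985, 0.2569]
orientation: [-3.141, -0.001, -3.141]
contact_force: [0.8, -0.3, -0.3]
grip_width: 0.0856
grasp_force: 0.0
```

Run:
```python
from h import *
from bench import r
a=r.grab_frame("scene");b=r.grab_frame("side")
im=np.hstack([cv2.resize(a["image"],(400,300)),cv2.resize(b["image"],(400,300))])
cv2.imwrite("pics/fin.png",im[:,:,::-1])
s,f=wrist(r,"w6");cv2.imwrite("pics/fin.png",np.vstack([im,np.hstack([cv2.resize(f["image"],(400,300)),cv2.resize(b["image"][200:350,180:380],(400,300))])])[:,:,::-1])
```

```text
(no output)
```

View pics/fin.png

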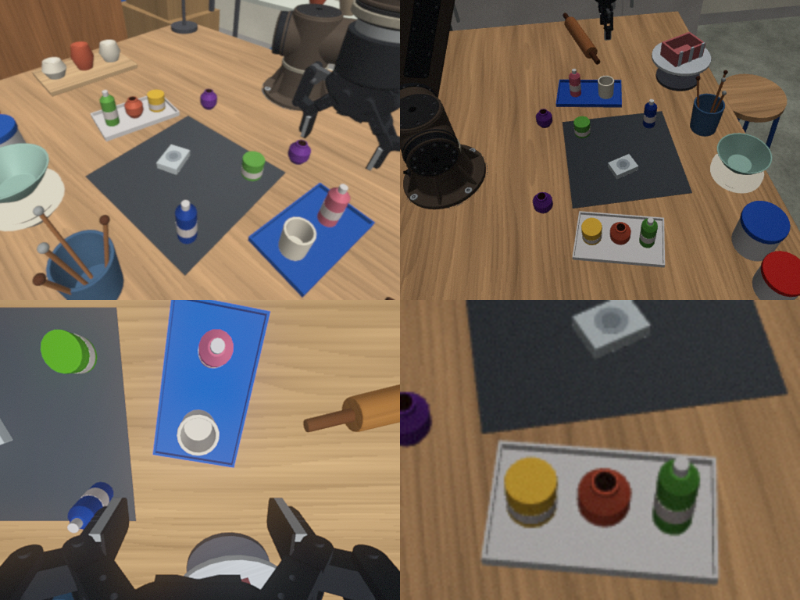

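All five things stand upright inside their own trays: pink bottle (216,348) and beaker (198,432) in the wrist view, jar, vase and green bottle (530/604/677,490) in the crop. The blue bottle, green jar and mould are where they were. I hand the job in.

```bash
python3 -c "
from bench import r
print(r.finish_job())"
```

```text
the job is handed in; nothing more can be done
None
```

I made up both kits and handed the job in at about 33 s on the robot's clock: the last pictures show all five things upright in their own trays, with the blue bottle, green jar and plaster mould still in place; the hand-in returned no verdict.

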